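# Slide the gland plate out over the board's edge

### The job

Push the aluminium gland plate (the larger one, with three holes and a scribed line) across the low blue staging board until it sticks out 40 mm over the board's far edge, square to it, so that its scribed line lies right above the edge and its holes hang clear for screws from below. Only push or drag it flat with the fingertips: do not lift it, tip it or let it fall, and leave the other plate, the brass cable gland, the cable spool and the carton where they are.

Things in the scene. Friction and masses are not known exactly. Their poses are not given: they have to be found in the camera images.
- staging_board: Fixed low board of blue-painted wood, 280 mm (its x) x 460 mm (its y), flat top 60 mm above the bench, no rim or stop. Origin: centre of its underside, on the bench. Its x axis points away from the robot, square to the far edge; z up. Beyond the far edge is only the bench, 60 mm below.
- board_edge (a point): Midpoint of the far edge of the staging board, on the top face (140 mm along the board's x from its origin, 60 mm up). The edge runs along the board's y.
- gland_plate: Loose flat aluminium plate, 120 (x) x 150 (y) x 6 mm, 0.2 to 0.4 kg, flat on the left or right half of the board, up to 0.2 rad askew. Origin: centre of its underside. x points to its leading (far) edge. Three dark 22 mm holes in a row 20 mm from the leading edge, a dark scribed line 40 mm from it. Slides with friction, stays where left; tips off if it sticks out over 60 mm.
- scribed_line (a point): Midpoint of the scribed line, on the plate's top face: 20 mm along the plate's x from its origin, 6 mm above its underside. The line runs along the plate's y.
- blank_plate: Bystander: the smaller plain aluminium plate without holes, 100 mm (its x) x 130 mm (its y) x 6 mm, loose on the other half of the staging board. Origin: centre of its underside.
- cable_gland: Bystander: a brass cable gland standing on the near middle part of the staging board, 34 mm in diameter, 30 mm tall. Origin: centre of its underside.
- cable_spool: Bystander: a small wooden spool of black cable on the bench beside the board, 96 mm in diameter, 62 mm tall. Origin: centre of its underside.
- carton: Bystander: a small cardboard carton on the bench at the other side of the board, 120 x 90 x 70 mm tall. Origin: centre of its underside.

How it is judged:
By the outcome, as a careful person would: the job done as asked, in the order asked, and still so for the second after the job is handed in, with the robot touching nothing.
It also fails if it takes over 34 s, if anything falls off the work surface, if the arm or the gripper's body presses on something with over 40 N, if the wrist force passes 120 N, or if a joint passes its speed limit or range.

### The arm

A 7-joint arm with a two-finger parallel gripper is mounted at the origin on the work surface. World frame = base frame: x ahead of the robot, y to its left, z up, the work surface at z = 0. Lengths are in m, angles in rad, forces in N, time in s.
With the tool pointing down it reaches from about 0.35 to 0.9 m from the base axis. Payload 8.1 kg.
Tool frame: the origin (TCP) lies midway between the tips of the shut fingers; the grasp point (between the pads) lies 19 mm behind it; z points along the fingers, y is the direction in which the jaws open and shut (so a half turn about z gives the same grasp; the last joint's range is limited). The gripper opens to 92 mm and grips with 3 to 60 N. Pads are 19 mm wide; open, the fingers measure 130 mm over their backs; the gripper's body (75 mm by 190 mm) begins 47 mm behind the grasp point.
Start: joints at [1.176, 0.434, 0.025, 1.573, -0.012, 1.134, -0.075], TCP at [0.18, -0.599, 0.227] pointing down, gripper open.
Joint ranges: [-2.62, 2.62], [-0.44, 2.09], [-1.27, 1.32], [0.08, 2.57], [-1.32, 4.46], [0.12, 2], [-2.74, 2.74]. Speed limits (rad/s): [2.22, 2.22, 3.01, 3.01, 3.14, 3.14, 3.14].

### API

Orientations are given as a rotation vector (axis times angle).
In Python, from cell import arm gives the robot as it stands. The module is installed in compiled form; this text tells all that it offers.
- The arm moves only by the tool jog_arm, never from a script. Its argument "increments" is a list of rows, each an object with "slide": the shift along the tool's x, y, z in mm, a list of three; "roll": the turn about the tool's z in rad; "gripper": the opening, from 0 (shut) to 1 (fully open). In form: [{"slide": [x, y, z], "roll": roll, "gripper": gripper}, ...]. A call has exactly 10 rows; each row is the pose to reach, as a shift and turn from the pose commanded when the call began, along the tool's axes at that moment; what a row does not reach only later rows make up. A row lasts 1/12 s, in which the tool goes at most 41.7 mm and 7.16 degrees, less where a joint would pass 70% of its speed; a pose out of reach is approached as far as the arm can. A call with a gripper value outside its range is refused whole. The fingers move at their own pace and stop on an object; "newtons" is the grip in N (left out, the last holds). Time passes only in rows, so rows that repeat a pose let the fingers close, or fill a call up. It gives the time, the measured TCP pose, the force and the opening at its end, in the units of the state.
- arm.observe(): the state, without advancing time (a new reading comes with each control period).
- arm.get_image(name): name is "scene" or "top"; returns a dict with "frame" (480x640x3 uint8, blue, green, red), "depth" (480x640 float32, m along the optical axis (not along the pixel's ray), 0 where there is no reading), "intrinsics" (3x3 intrinsics, pixels), "R" (3x3) and "t" (3): a world point X has camera coordinates R X + t. Camera axes: x right, y down, z forward; pixel columns grow to the right and rows downward; lengths in m; the calibration is good to about 2 mm. A picture is of the moment at which its call begins.
- arm.sign_off(): hands the job in, once; it reports no verdict.
The state is a dict: "clock": time; "joints": joint angles; "dq": joint speeds; "joint_efforts": joint torques, N m; "position": TCP position; "ee_rot": TCP orientation; "force": force on the tool from outside, world axes, zero at the start; "ft_torque": the same for the moment, N m; "width": opening from 0.0 (shut) to 1.0 (fully open).
Only numpy, scipy, OpenCV 4.12 (cv2) and the standard library are available. Lean on these libraries where they do the work, as an engineer would, in place of code of your own. Each camera call takes 0.05 s, during which the arm holds its last target.

## Working session

There is one attempt and no reset: what is moved stays moved. The work goes in short steps, Python scripts to look and compute and a tool call to move; the robot and the scene stay as the last step left them, time stands still between calls to the robot, and variables do not carry over. Pictures are saved under pics/ and viewed, and the job is handed in when it is done.

Besides the shell and the picture viewer there is one more tool, called after "Emit:" by a JSON object that holds its "name" and its "arguments", one argument or row to a line. jog_arm: Moves the arm, as the interface text tells. Its arguments: {"type":"object","properties":{"increments":{"type":"array"},"newtons":{"type":"number"}},"required":["increments"]}

```bash
mkdir -p pics; ls; python3 - <<'E'
from cell import arm
import cv2,numpy as np
print(arm.observe())
for n in ("top","scene"):
    d=arm.get_image(n); cv2.imwrite(f"pics/{n}0.png",d["frame"]); np.savez(f"{n}0.npz",**d)
    print(n,d["intrinsics"],d["R"],d["t"])
E
```

```text
pics
{'clock': 0.0, 'joints': array([ 1.17640987,  0.43520897,  0.02497136,  1.57407279, -0.01160376,
        1.13401578, -0.07512636]), 'dq': array([-9.14664945e-05,  1.15087770e-03,  5.58101584e-04,  6.64583601e-04,
        4.85548264e-04, -2.88272279e-04, -5.90782077e-05]), 'joint_efforts': array([-1.02647733e-03, -6.67851448e+01,  9.84785222e-01, -3.14460862e+01,
       -6.04940462e-02,  4.30192868e-02,  1.76843860e-04]), 'position': array([ 0.17959207, -0.5981137 ,  0.22596307]), 'ee_rot': array([-3.10673843e+00, -4.56343108e-01,  5.67903729e-04]), 'force': array([-0.74997097, -0.17385424, -0.07831792]), 'ft_torque': array([-0.02719304, -0.04274588, -0.01045053]), 'width': 0.999673847522457}
top [[475.22744362   0.         314.08530941]
 [  0.         475.22744362 236.71986524]
 [  0.           0.           1.        ]] [[ 0.02727872 -0.99960529  0.0067179 ]
 [-0.99729876 -0.02767304 -0.06803961]
 [ 0.06819866 -0.00484372 -0.99766   ]] [-0.0017133   0.51787777  0.99435991]
scene [[497.42578318   0.         328.38941499]
 [  0.         497.42578318 230.73714668]
 [  0.           0.           1.        ]] [[ 0.66209101  0.74942045 -0.00211753]
 [ 0.51476338 -0.45682826 -0.72548371]
 [-0.54465968  0.47924621 -0.68823608]] [-0.37771114 -0.22295206  1.56893256]
```

View pics/top0.png

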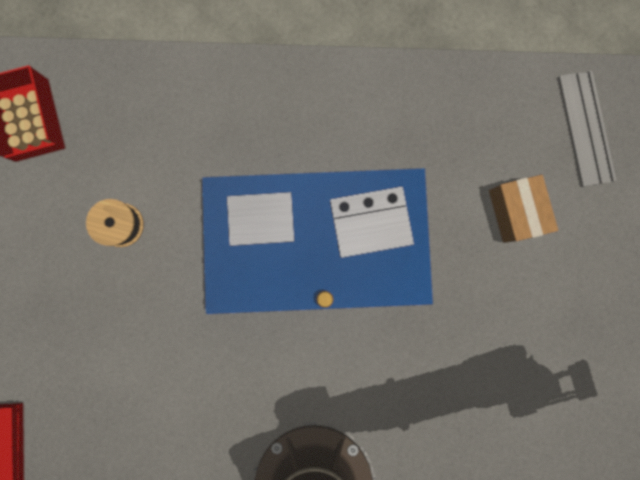

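View pics/scene0.png

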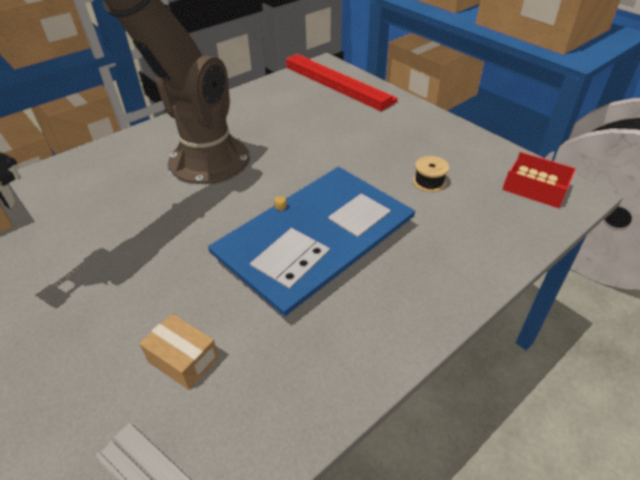

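The top view shows the board's corners near (203,178), (426,170), (432,304) and (206,313). The gland plate is on the right, with holes at (344,207), (368,202) and (392,198) and its near edge running (341,257)–(413,245). The blank plate is around (261,219) and the brass gland is at (325,299). Next I'll measure these.

```bash
cat > h.py <<'E'
import cv2,numpy as np
def ray(d,px,z):
    K,R,t=d["intrinsics"],d["R"],d["t"]
    px=np.atleast_2d(np.asarray(px,float)); c=-R.T@t
    v=np.c_[px,np.ones(len(px))]@np.linalg.inv(K).T@R
    s=(z-c[2])/v[:,2]; return c+s[:,None]*v
def rect(P):
    (cx,cy),(w,h),a=cv2.minAreaRect((P[:,:2]*1000).astype(np.float32))
    return np.array([cx,cy]),w,h,a
def cnts(m,amin):
    c,_=cv2.findContours(m,cv2.RETR_EXTERNAL,cv2.CHAIN_APPROX_NONE)
    return sorted([x for x in c if cv2.contourArea(x)>amin],key=cv2.contourArea,reverse=True)
def quad(pts):
    "fit 4 lines to world contour points (mm) -> corners, ordered; sides' lines"
    p=pts.astype(np.float32); box=cv2.boxPoints(cv2.minAreaRect(p)); L=[]
    for i in range(4):
        a,b=box[i],box[(i+1)%4]; u=(b-a)/np.linalg.norm(b-a); n=np.array([-u[1],u[0]])
        s=(p-a)@u; e=abs((p-a)@n); l=np.linalg.norm(b-a)
        q=p[(e<6)&(s>.1*l)&(s<.9*l)]
        L.append(cv2.fitLine(q,cv2.DIST_HUBER,0,.01,.01).ravel())
    C=[]
    for i in range(4):
        a,b=L[i-1],L[i]
        k=np.linalg.solve(np.c_[a[:2],-b[:2]],b[2:]-a[2:]); C.append(a[2:]+k[0]*a[:2])
    return np.array(C)
def measure(d,name,verb=True):
    f=d["frame"]; hsv=cv2.cvtColor(f,cv2.COLOR_BGR2HSV)
    blue=cv2.inRange(hsv,(100,120,40),(125,255,255))
    bc=cv2.convexHull
    out={}
    B=[c for c in cnts(blue,3000)]
    if name=="scene": B=[c for c in B if 200<cv2.boundingRect(c)[0]<260]
    c=B[0]; 
    fill=np.zeros(blue.shape,np.uint8); cv2.drawContours(fill,[c],-1,255,-1)
    out["board"]=quad(ray(d,c[:,0]+0.0,0.06)[:,:2]*1000)
    reg=cv2.dilate(fill,np.ones((25,25)))
    white=cv2.inRange(hsv,(0,0,120),(180,60,255))&reg
    for k in cnts(white,800):
        out.setdefault("plates",[]).append(quad(ray(d,k[:,0]+0.0,0.066)[:,:2]*1000))
    return out
E
python3 - <<'E'
from h import *
for n in("top","scene"):
    d=dict(np.load(n+"0.npz"))
    try:o=measure(d,n)
    except Exception as e: print(n,repr(e)); continue
    for nm,q in [("board",o["board"])]+[("plate",p) for p in o.get("plates",[])]:
        s=np.roll(q,-1,0)-q
        print(n,nm,q.round(1).tolist(),"c",q.mean(0).round(1),"len",np.linalg.norm(s,axis=1).round(1),"ang",np.degrees(np.arctan2(s[:,1],s[:,0])).round(2))
    hs=cv2.cvtColor(d["frame"],cv2.COLOR_BGR2HSV)
    m=cv2.inRange(hs,(10,120,80),(30,255,255))
    for k in cnts(m,60):
        (u,v),r=cv2.minEnclosingCircle(k); print("brass?",(u,v),r,ray(d,[[u,v]],.09).round(3))
    dep=d["depth"]
    for uv in ([(300,200),(375,240),(260,220)] if n=="top" else [(320,290),(285,255)]):
        z=dep[uv[1],uv[0]]; K=d["intrinsics"]; x=np.linalg.inv(K)@[*uv,1]*z
        print(uv,(d["R"].T@(x-d["t"])).round(4))
d=dict(np.load("top0.npz"))
for uv in((344,207),(368,202),(392,198)): print(ray(d,[uv],.066).round(4))
E
```

```text
top board [[356.5, 225.39999389648438], [387.70001220703125, -227.8000030517578], [660.5, -208.3000030517578], [628.2999877929688, 243.60000610351562]] c [508.2   8.2] len [454.2 273.5 453.1 272.4] ang [ -86.07    4.08   94.08 -176.16]
top plate [[330.79998779296875, 246.60000610351562], [365.20001220703125, -253.39999389648438], [686.9000244140625, -231.1999969482422], [651.2000122070312, 269.5]] c [508.5   7.9] len [501.2 322.4 502.  321.1] ang [ -86.06    3.93   94.08 -175.92]
top plate [[474.70001220703125, -41.70000076293945], [505.5, -188.8000030517578], [622.7999877929688, -163.89999389648438], [592.5, -17.299999237060547]] c [ 548.9 -102.9] len [150.3 119.9 149.7 120.3] ang [ -78.17   11.99  101.68 -168.29]
top plate [[492.79998779296875, 183.1999969482422], [505.20001220703125, 54.400001525878906], [604.0, 63.599998474121094], [593.2999877929688, 193.10000610351562]] c [548.8 123.6] len [129.4  99.2 130.  101. ] ang [ -84.48    5.29   94.75 -174.36]
brass? (516.0, 210.0) 29.06898307800293 [[ 0.577 -0.387  0.09 ]]
brass? (542.5, 204.0) 28.42983627319336 [[ 0.591 -0.44   0.09 
[... 712 characters left out ...]
g [ -85.35    4.65   93.02 -177.13]
brass? (41.91379165649414, 26.0) 49.323177337646484 [[-1.204 -0.069  0.09 ]]
brass? (520.5, 0.5) 97.50138092041016 [[-0.015  1.725  0.09 ]]
brass? (58.879310607910156, 125.42414093017578) 59.22883224487305 [[-0.35  -0.307  0.09 ]]
brass? (433.0, 67.5) 48.623653411865234 [[0.165 0.874 0.09 ]]
brass? (171.0, 360.0) 32.64975357055664 [[ 0.634 -0.454  0.09 ]]
brass? (1.4090908765792847, 218.5) 11.586106300354004 [[-0.008 -0.573  0.09 ]]
brass? (280.25, 202.75) 6.373874664306641 [[ 0.404 -0.018  0.09 ]]
(320, 290) [ 6.34e-01 -8.28e-02  3.00e-04]
(285, 255) [ 0.5443 -0.1128  0.0713]
[[ 0.5768 -0.0465  0.066 ]]
[[ 0.5884 -0.0952  0.066 ]]
[[ 0.598 -0.144  0.066]]
```

The plate measures 150x120 and the board 454x273, against a true 460x280 because the mask erodes the edges evenly, so its centre still holds. Board yaw is about 4.0° and plate yaw about 11.9°. The line needs to travel about 87 mm along board x. I'll push with both open fingers on the near edge and the tool squared to the board, so that the two contacts square the plate.

Emit:
{"name": "jog_arm", "arguments": {
  "increments": [
    {"slide": [20, -20, 5], "roll": 0.02, "gripper": 1},
    {"slide": [50, -49, 10], "roll": 0.045, "gripper": 1},
    {"slide": [78, -76, 18], "roll": 0.07, "gripper": 1},
    {"slide": [106, -103, 26], "roll": 0.1, "gripper": 1},
    {"slide": [134, -130, 34], "roll": 0.13, "gripper": 1},
    {"slide": [162, -157, 42], "roll": 0.155, "gripper": 1},
    {"slide": [190, -184, 50], "roll": 0.18, "gripper": 1},
    {"slide": [216, -210, 55], "roll": 0.2, "gripper": 1},
    {"slide": [240, -233, 58], "roll": 0.215, "gripper": 1},
    {"slide": [260, -252, 60], "roll": 0.222, "gripper": 1}
  ]
}}

```text
clock: 0.93
position: [0.3569, -0.2797, 0.1662]
ee_rot: [-3.139, -0.111, 0.001]
force: [0.0, -0.9, -0.0]
width: 0.998
```

```bash
cat > go.py <<'E'
from cell import arm
import numpy as np
from scipy.spatial.transform import Rotation as Ro
B0=np.array([508.2,8.2]);th=np.radians(4.0)
def st(tx=None,ty=None,tz=None):
    s=arm.observe();R=Ro.from_rotvec(s["ee_rot"]).as_matrix();p=s["position"]*1000
    ex=np.array([np.cos(th),np.sin(th)]);ey=np.array([-ex[1],ex[0]])
    b=[(p[:2]-B0)@ex,(p[:2]-B0)@ey]
    print("t",s["clock"],"p",p.round(1),"board",np.round(b,1),"toolx yaw",np.degrees(np.arctan2(R[1,0],R[0,0])).round(2),"tilt",R[:,2].round(4),"F",s["force"].round(1),"w",round(s["width"],3))
    if tx is not None:
        g=np.r_[B0+tx*ex+ty*ey,tz]; print("slide to goal",(R.T@(g-p)).round(1))
E
python3 -c "
from go import *
st(-68,-117,115)"
```

```text
t 0.9333 p [ 356.9 -279.7  166.2] board [-171.  -276.6] toolx yaw 4.04 tilt [-6.e-04  9.e-04 -1.e+00] F [ 0.  -0.9 -0. ] w 0.998
slide to goal [ 103.2 -159.5   51.3]
```

Emit:
{"name": "jog_arm", "arguments": {
  "increments": [
    {"slide": [14, -22, 5], "roll": 0, "gripper": 1},
    {"slide": [30, -46, 12], "roll": 0, "gripper": 1},
    {"slide": [47, -72, 20], "roll": 0, "gripper": 1},
    {"slide": [64, -98, 28], "roll": 0, "gripper": 1},
    {"slide": [80, -124, 36], "roll": 0, "gripper": 1},
    {"slide": [93, -144, 44], "roll": 0, "gripper": 1},
    {"slide": [100, -155, 49], "roll": 0, "gripper": 1},
    {"slide": [103, -159, 51], "roll": 0, "gripper": 1},
    {"slide": [103, -159, 51], "roll": 0, "gripper": 1},
    {"slide": [103, -159, 51], "roll": 0, "gripper": 1}
  ]
}}

```text
clock: 1.77
position: [0.4475, -0.1174, 0.1157]
ee_rot: [3.139, 0.109, -0.001]
force: [-0.4, 0.3, -0.3]
width: 1.001
```

```bash
python3 -c "
from go import *
st(-68,-117,62.5)
import cv2
for n in ('top','scene'):
    d=arm.get_image(n); cv2.imwrite(f'pics/{n}1.png',d['frame'])
"
```

```text
t 1.7667 p [ 447.5 -117.4  115.7] board [ -69.3 -121.1] toolx yaw 3.98 tilt [-8.e-04 -3.e-04 -1.e+00] F [-0.4  0.3 -0.3] w 1.001
slide to goal [ 1.3 -4.1 53.2]
```

View pics/scene1.png

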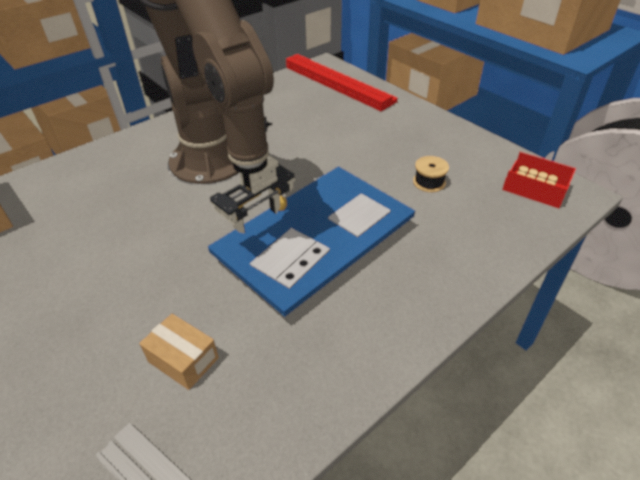

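View pics/top1.png

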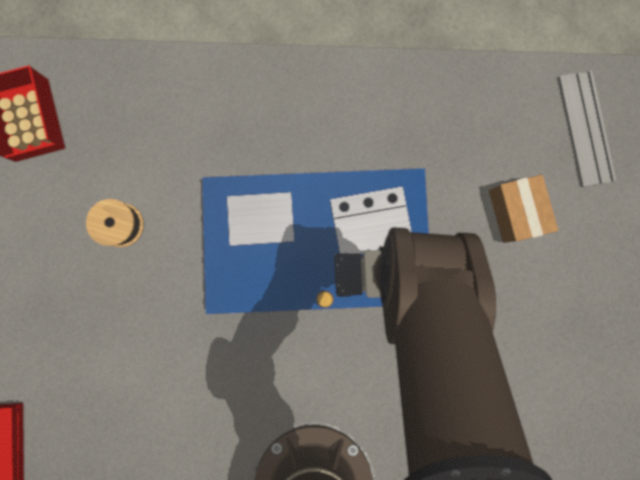

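The fingers are behind the plate and clear of the brass gland, with the gripper's left end at column 335 and the gland at (325,299). Now I'll lower them.

Emit:
{"name": "jog_arm", "arguments": {
  "increments": [
    {"slide": [0, -2, 10], "roll": 0, "gripper": 1},
    {"slide": [0, -2, 20], "roll": 0, "gripper": 1},
    {"slide": [0, -2, 30], "roll": 0, "gripper": 1},
    {"slide": [0, -2, 38], "roll": 0, "gripper": 1},
    {"slide": [0, -2, 44], "roll": 0, "gripper": 1},
    {"slide": [0, -2, 48], "roll": 0, "gripper": 1},
    {"slide": [0, -2, 51], "roll": 0, "gripper": 1},
    {"slide": [0, -2, 52.5], "roll": 0, "gripper": 1},
    {"slide": [0, -2, 52.5], "roll": 0, "gripper": 1},
    {"slide": [0, -2, 52.5], "roll": 0, "gripper": 1}
  ]
}}

```text
clock: 2.7
position: [0.448, -0.1147, 0.0634]
ee_rot: [3.14, 0.11, 0.001]
force: [0.5, 0.2, -0.6]
width: 0.999
```

```bash
python3 -c "
from go import *
st(-36,-119,62.5)
"
```

```text
t 2.7 p [ 448.  -114.7   63.4] board [ -68.6 -118.4] toolx yaw 4.0 tilt [ 4.e-04 -1.e-04 -1.e+00] F [ 0.5  0.2 -0.6] w 0.999
slide to goal [32.6  0.6  0.9]
```

Emit:
{"name": "jog_arm", "arguments": {
  "increments": [
    {"slide": [7, 0, 1], "roll": 0, "gripper": 1},
    {"slide": [14, 0, 1], "roll": 0, "gripper": 1},
    {"slide": [20, 0, 1], "roll": 0, "gripper": 1},
    {"slide": [26, 0, 1], "roll": 0, "gripper": 1},
    {"slide": [32, 0, 1], "roll": 0, "gripper": 1},
    {"slide": [38, 0, 1], "roll": 0, "gripper": 1},
    {"slide": [44, 0, 1], "roll": 0, "gripper": 1},
    {"slide": [50, 0, 1], "roll": 0, "gripper": 1},
    {"slide": [54, 0, 1], "roll": 0, "gripper": 1},
    {"slide": [56, 0, 1], "roll": 0, "gripper": 1}
  ]
}}

```text
clock: 3.53
position: [0.5045, -0.1108, 0.0622]
ee_rot: [3.14, 0.109, 0.001]
force: [-1.0, 0.9, -0.0]
width: 0.997
```

```bash
python3 -c "
from go import *
st(35,-119,62.5)
import cv2
for n in ('top','scene'):
    d=arm.get_image(n); cv2.imwrite(f'pics/{n}2.png',d['frame']); np.savez(n+'2.npz',**d)
"
```

```text
t 3.5333 p [ 504.5 -110.8   62.2] board [ -12.  -118.4] toolx yaw 3.99 tilt [ 3.e-04 -1.e-04 -1.e+00] F [-1.   0.9 -0. ] w 0.997
slide to goal [47.   0.6 -0.3]
```

View pics/scene2.png

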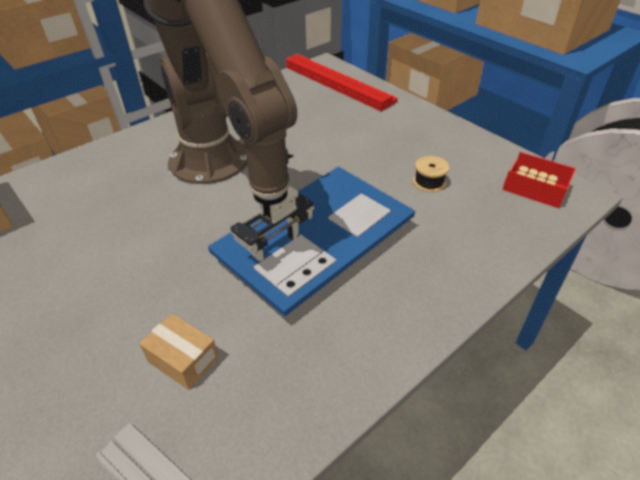

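View pics/top2.png

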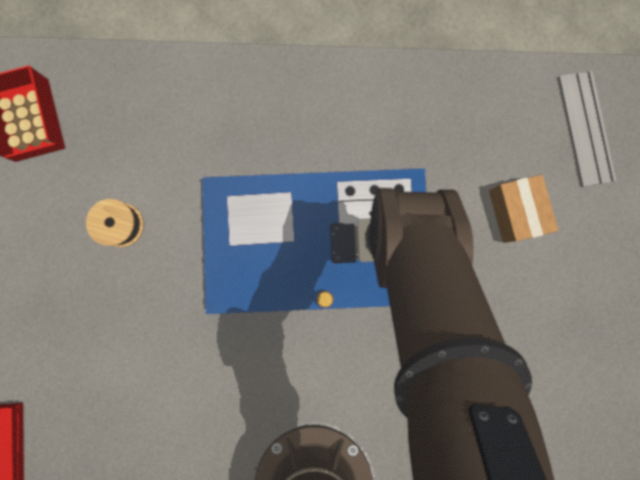

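The plate has squared up. Its leading edge runs from about (338,183) to (411,179), parallel to the board's far edge. I'll keep pushing and stop short.

Emit:
{"name": "jog_arm", "arguments": {
  "increments": [
    {"slide": [3, 0, 0], "roll": 0, "gripper": 1},
    {"slide": [8, 0, 0], "roll": 0, "gripper": 1},
    {"slide": [14, 0, 0], "roll": 0, "gripper": 1},
    {"slide": [20, 0, 0], "roll": 0, "gripper": 1},
    {"slide": [26, 0, 0], "roll": 0, "gripper": 1},
    {"slide": [32, 0, 0], "roll": 0, "gripper": 1},
    {"slide": [37, 0, 0], "roll": 0, "gripper": 1},
    {"slide": [41, 0, 0], "roll": 0, "gripper": 1},
    {"slide": [44, 0, 0], "roll": 0, "gripper": 1},
    {"slide": [45, 0, 0], "roll": 0, "gripper": 1}
  ]
}}

```text
clock: 4.47
position: [0.5491, -0.1076, 0.0622]
ee_rot: [3.14, 0.11, 0.0]
force: [-1.0, 0.7, 0.9]
width: 1.0
```

```bash
python3 -c "
from go import *
st(35,-119,62.5)
import cv2
for n in ('top','scene'):
    d=arm.get_image(n); np.savez(n+'3.npz',**d)
    f=d['frame']; r=f[150:270,300:440] if n=='top' else f[160:320,200:440]
    cv2.imwrite(f'pics/{n}3.png',cv2.resize(r,None,fx=5 if n=='top' else 3.3,fy=5 if n=='top' else 3.3,interpolation=cv2.INTER_CUBIC))
"
```

```text
t 4.4667 p [ 549.1 -107.6   62.2] board [  32.8 -118.3] toolx yaw 4.0 tilt [ 2.e-04  0.e+00 -1.e+00] F [-1.   0.7  0.9] w 1.0
slide to goal [ 2.2  0.7 -0.3]
```

View pics/scene3.png

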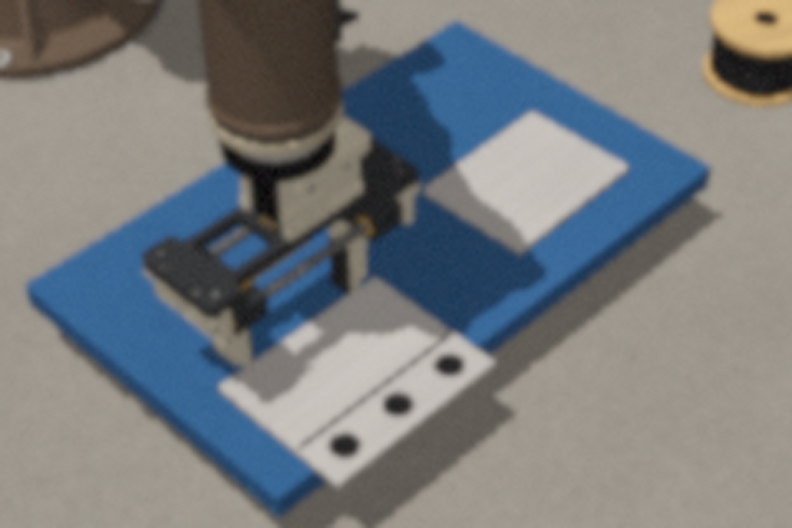

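View pics/top3.png

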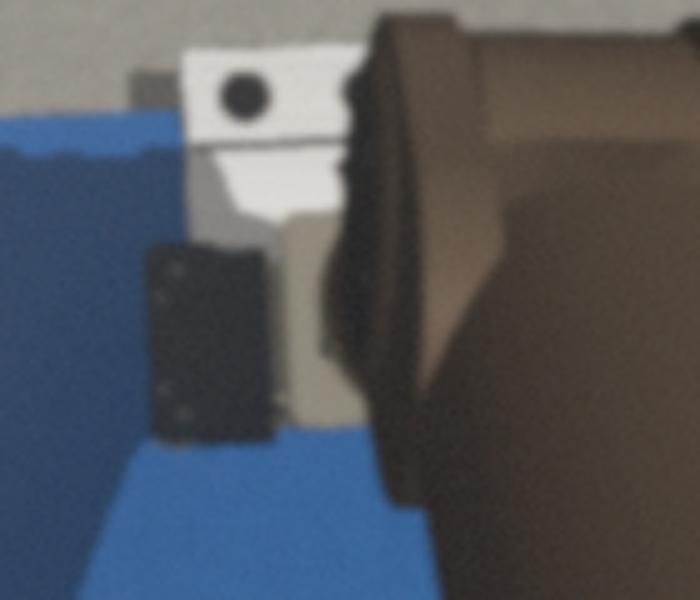

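```bash
cat > prof.py <<'E'
import numpy as np,cv2
B0=np.array([508.2,8.2]);th=np.radians(4.0)
ex=np.array([np.cos(th),np.sin(th)]);ey=np.array([-ex[1],ex[0]])
xs=np.arange(60,215,.25)
def samp(d,y,z):
    P=np.c_[(B0+xs[:,None]*ex+y*ey),np.full(len(xs),z)]/1000
    c=P@d["R"].T+d["t"]; p=c@d["intrinsics"].T; p=(p[:,:2]/p[:,2:]).astype(np.float32)
    return cv2.remap(d["frame"],p[:,0].reshape(-1,1),p[:,1].reshape(-1,1),cv2.INTER_LINEAR)[:,0].astype(float)
def fall(s,lo=None):  # half-level crossing, steepest change
    s=cv2.GaussianBlur(s.reshape(-1,1),(1,0),0,sigmaY=6).ravel() if False else np.convolve(s,np.ones(9)/9,'same')
    g=np.abs(np.gradient(s));g[:12]=0;g[-12:]=0;i=g.argmax()
    w=slice(max(i-12,0),i+13);return (xs[w]*g[w]).sum()/g[w].sum(),g[i]
def edge(d,ys):
    out=[]
    for y in ys:
        c=samp(d,y,60); s=(c[:,0]-c[:,2])/(c.sum(1)+1); out.append(fall(s)[0])
    return np.array(out)
def line(d,y,lo,hi):
    g=samp(d,y,66).mean(1); m=(xs>lo)&(xs<hi); k=xs[m]; s=g[m]
    i=s.argmin(); w=slice(max(i-10,0),i+11); h=s[w].max()-s[w]; return (k[w]*h).sum()/h.sum(), s[i], np.median(s)
def lead(d,y,lo,hi):
    g=samp(d,y,66); s=g.mean(1); m=(xs>lo)&(xs<hi); s=np.convolve(s,np.ones(9)/9,'same'); gr=-np.gradient(s)*m
    i=gr.argmax(); w=slice(i-12,i+13); q=np.clip(gr[w],0,None); return (xs[w]*q).sum()/q.sum()
E
python3 - <<'E'
from prof import *
t0=dict(np.load("top0.npz"));t3=dict(np.load("top3.npz"));s3=dict(np.load("scene3.npz"));s0=dict(np.load("scene0.npz"))
ys=np.arange(-215,221,15)
for nm,d in(("t0",t0),("t3",t3),("s0",s0),("s3",s3)): print(nm,np.c_[ys,edge(d,ys).round(1)].tolist())
for nm,d in(("t3",t3),("s3",s3)):
  for y in range(-195,-35,8): print(nm,y,np.round(line(d,y,100,150),1),round(lead(d,y,145,190),1))
E
```

```text
t0 [[-215.0, 139.1], [-200.0, 139.4], [-185.0, 138.7], [-170.0, 103.7], [-155.0, 101.7], [-140.0, 100.0], [-125.0, 138.9], [-110.0, 95.3], [-95.0, 93.6], [-80.0, 138.8], [-65.0, 89.2], [-50.0, 87.3], [-35.0, 85.5], [-20.0, 139.4], [-5.0, 139.2], [10.0, 139.6], [25.0, 139.1], [40.0, 139.2], [55.0, 139.4], [70.0, 102.6], [85.0, 139.1], [100.0, 101.7], [115.0, 100.9], [130.0, 101.0], [145.0, 100.8], [160.0, 100.1], [175.0, 138.7], [190.0, 139.0], [205.0, 139.4], [220.0, 139.7]]
t3 [[-215.0, 162.5], [-200.0, 163.7], [-185.0, 164.9], [-170.0, 165.4], [-155.0, 172.2], [-140.0, 65.4], [-125.0, 67.7], [-110.0, 74.0], [-95.0, 94.2], [-80.0, 74.0], [-65.0, 79.0], [-50.0, 82.5], [-35.0, 140.3], [-20.0, 139.1], [-5.0, 139.1], [10.0, 139.5], [25.0, 138.9], [40.0, 139.1], [55.0, 139.4], [70.0, 102.5], [85.0, 101.5], [100.0, 101.7], [115.0, 139.5], [130.0, 100.9], [145.0, 100.4], [160.0, 100.1], [175.0, 138.9], [190.0, 138.9], [205.0, 139.4], [220.0, 139.5]]
s0 [[-215.0, 151.5], [-200.0, 151.5], [-185.0, 151.6], [-170.0, 101.6], [-155.0, 151.0], [-140.0, 150.2], [-125.0, 96.0], [-110.0, 93.9], [-95
[... 1460 characters left out ...]
43 [116.5  75.  100. ] 173.8
s3 -195 [123.  168.3 179.3] 165.4
s3 -187 [122.2 157.  193. ] 164.4
s3 -179 [141.8  96.  180.3] 164.8
s3 -171 [143.6  37.  167. ] 164.7
s3 -163 [142.7  95.  176.3] 164.5
s3 -155 [122.6 159.7 192.7] 164.5
s3 -147 [122.5 154.7 192.7] 164.5
s3 -139 [122.7 155.  192.7] 164.3
s3 -131 [142.4 130.3 183. ] 164.1
s3 -123 [143.5  35.3 166.7] 164.7
s3 -115 [143.6  62.  172. ] 163.9
s3 -107 [122.4 155.7 188.3] 164.4
s3 -99 [122.7 153.  192.7] 164.9
s3 -91 [122.8 160.3 192.3] 164.7
s3 -83 [122.8 155.7 185. ] 164.5
s3 -75 [141.7  44.7 170.7] 164.5
s3 -67 [143.1  46.3 171. ] 164.4
s3 -59 [101.1 137.3 159.7] 164.9
s3 -51 [119.1 116.3 161.7] 164.3
s3 -43 [116.4  70.   97. ] 163.0
```

```bash
python3 - <<'E'
import prof
from prof import *
t0=dict(np.load("top0.npz"));s0=dict(np.load("scene0.npz"));s3=dict(np.load("scene3.npz"))
ys=[-215,-200,-20,-5,10,25,40,190,205,215]
print("far top",np.median(edge(t0,ys)))
for nm,d in(("s0",s0),("s3",s3)):
  r=[]
  for y in ys:
    s=np.convolve(samp(d,y,60)[:,0],np.ones(5)/5,'same');m=(xs>132)&(xs<146);g=-np.gradient(s)*m
    i=g.argmax();r.append((xs[i],round(g[i],2)))
  print(nm,"edge brightness",[(float(a),float(b)) for a,b in r])
prof.xs=-np.arange(100,180,.25)
for y in [-200,-150,-100,-60,30,60,100,150,200]:
    c=prof.samp(t0,y,60); s=(c[:,0]-c[:,2])/(c.sum(1)+1)
    s=np.convolve(s,np.ones(9)/9,'same');g=np.abs(np.gradient(s));g[:12]=0;g[-12:]=0;i=g.argmax();w=slice(i-12,i+13)
    print("near",y,round((prof.xs[w]*g[w]).sum()/g[w].sum(),1))
E
```

```text
far top 139.1779262493505
s0 edge brightness [(141.0, 2.5), (140.5, 2.4), (141.5, 2.2), (141.5, 2.2), (142.0, 2.2), (141.5, 2.2), (140.5, 2.2), (143.5, 2.0), (141.5, 2.0), (142.0, 2.0)]
s3 edge brightness [(141.0, 2.7), (140.5, 2.4), (141.5, 2.2), (141.5, 2.3), (141.5, 2.3), (141.25, 2.2), (141.75, 2.5), (142.0, 2.0), (141.75, 2.3), (142.0, 2.0)]
near -200 -138.9
near -150 -138.6
near -100 -138.6
near -60 -139.1
near 30 -139.0
near 60 -138.4
near 100 -138.6
near 150 -138.7
near 200 -138.4
```

The plate line sits at board x = 122.8 and the edge at about 140.2 in the top view (141.5 in the scene view), so 17–18 mm remain. I'll push 16 mm slowly, back off, and check with an unobstructed view.

Emit:
{"name": "jog_arm", "arguments": {
  "increments": [
    {"slide": [2, 0, 0], "roll": 0, "gripper": 1},
    {"slide": [5, 0, 0], "roll": 0, "gripper": 1},
    {"slide": [8, 0, 0], "roll": 0, "gripper": 1},
    {"slide": [11, 0, 0], "roll": 0, "gripper": 1},
    {"slide": [13, 0, 0], "roll": 0, "gripper": 1},
    {"slide": [14.5, 0, 0], "roll": 0, "gripper": 1},
    {"slide": [15.5, 0, 0], "roll": 0, "gripper": 1},
    {"slide": [16, 0, 0], "roll": 0, "gripper": 1},
    {"slide": [16, 0, 0], "roll": 0, "gripper": 1},
    {"slide": [16, 0, 0], "roll": 0, "gripper": 1}
  ]
}}

```text
clock: 5.4
position: [0.5647, -0.1065, 0.0622]
ee_rot: [3.14, 0.11, 0.0]
force: [-0.5, -0.6, -0.6]
width: 1.004
```

```bash
cat > chk.py <<'E'
import sys
from go import st,arm
from prof import *
k=sys.argv[1]; st()
for n in ("top","scene"):
    d=arm.get_image(n); np.savez(n+k+".npz",**d); cv2.imwrite(f"pics/{n}{k}.png",d["frame"])
    L=[]
    for y in range(-190,-40,3):
        a,mn,md=line(d,y,130,148)
        if 100<mn<165 and md>180 and 132<a<146: L.append((y,a))
    L=np.array(L)
    if len(L)>3:
        k1=np.polyfit(*L.T,1); print(n,len(L),"median",np.median(L[:,1]).round(2),"slope deg",np.degrees(k1[0]).round(2),"y range",L[0,0],L[-1,0],"sd",np.std(L[:,1]-np.polyval(k1,L[:,0])).round(2))
    e=edge(d,[-20,-5,10,25,40]); print(n,"edge",e.round(1))
    le=[(y,lead(d,y,165,195)) for y in range(-185,-50,6)]
    print("lead",np.median([b for a,b in le]).round(1),np.degrees(np.polyfit(*np.array(le).T,1)[0]).round(2))
E
python3 chk.py 4
```

```text
t 5.4 p [ 564.7 -106.5   62.2] board [  48.3 -118.4] toolx yaw 4.0 tilt [ 2.e-04 -0.e+00 -1.e+00] F [-0.5 -0.6 -0.6] w 1.004
top 15 median 138.29 slope deg 1.24 y range -106.0 -61.0 sd 0.17
top edge [140.  138.8 138.3 138.2 138.5]
lead 178.3 -1.75
scene 27 median 138.04 slope deg 0.17 y range -190.0 -79.0 sd 0.18
scene edge [151.1 150.4 151.3 150.7 151.2]
lead 180.0 -0.28
```

Emit:
{"name": "jog_arm", "arguments": {
  "increments": [
    {"slide": [-4, 0, 0], "roll": 0, "gripper": 1},
    {"slide": [-14, 0, 0], "roll": 0, "gripper": 1},
    {"slide": [-28, 0, 0], "roll": 0, "gripper": 1},
    {"slide": [-44, 0, 0], "roll": 0, "gripper": 1},
    {"slide": [-60, 0, -10], "roll": 0, "gripper": 1},
    {"slide": [-76, 0, -30], "roll": 0, "gripper": 1},
    {"slide": [-92, 14, -50], "roll": 0, "gripper": 1},
    {"slide": [-106, 36, -65], "roll": 0, "gripper": 1},
    {"slide": [-118, 62, -70], "roll": 0, "gripper": 1},
    {"slide": [-124, 80, -70], "roll": 0, "gripper": 1}
  ]
}}

```text
clock: 6.33
position: [0.4449, -0.1974, 0.1339]
ee_rot: [3.138, 0.107, 0.003]
force: [-0.3, -0.2, -0.4]
width: 0.998
```

Emit:
{"name": "jog_arm", "arguments": {
  "increments": [
    {"slide": [-10, 20, 0], "roll": 0, "gripper": 1},
    {"slide": [-22, 42, 0], "roll": 0, "gripper": 1},
    {"slide": [-36, 68, 0], "roll": 0, "gripper": 1},
    {"slide": [-50, 94, 0], "roll": 0, "gripper": 1},
    {"slide": [-62, 118, 0], "roll": 0, "gripper": 1},
    {"slide": [-72, 140, 0], "roll": 0, "gripper": 1},
    {"slide": [-78, 154, 0], "roll": 0, "gripper": 1},
    {"slide": [-80, 160, 0], "roll": 0, "gripper": 1},
    {"slide": [-80, 160, 0], "roll": 0, "gripper": 1},
    {"slide": [-80, 160, 0], "roll": 0, "gripper": 1}
  ]
}}

```text
clock: 7.17
position: [0.3778, -0.3592, 0.1322]
ee_rot: [-3.139, -0.11, -0.0]
force: [-0.4, 1.0, -0.1]
width: 1.001
```

```bash
python3 chk.py 5
```

```text
t 7.1667 p [ 377.8 -359.2  132.2] board [-155.7 -357.4] toolx yaw 4.0 tilt [ 1.e-04  6.e-04 -1.e+00] F [-0.4  1.  -0.1] w 1.001
top edge [139.1 139.2 139.6 138.9 139.1]
lead 178.0 -0.08
scene 27 median 138.08 slope deg 0.15 y range -190.0 -52.0 sd 0.18
scene edge [149.9 150.5 151.  150.7 150.7]
lead 179.9 -0.26
```

View pics/top5.png

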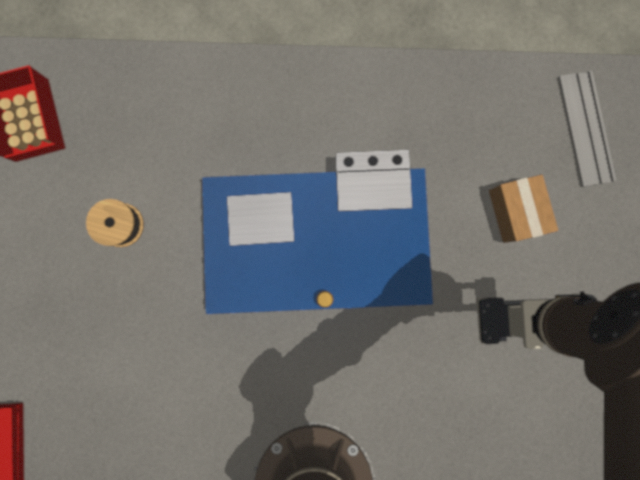

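The view is now clear: the plate's leading edge is at about row 151 and its line at about row 170, close to the board edge at about row 169–172. Nothing else has moved. Next I'll refine the numbers using the plate's and the board's opposite edges.

```bash
python3 - <<'E'
import prof
from prof import *
t=dict(np.load("top5.npz")); ys=np.arange(-182,-52,5)
L=[];A=[];Bk=[]
for y in ys:
    a,mn,md=line(t,y,130,148); L.append((y,a,mn,md)); A.append(lead(t,y,165,195))
L=np.array(L);print("line",np.median(L[:,1]).round(2),"slope",np.degrees(np.polyfit(L[:,0],L[:,1],1)[0]).round(2),"depth",np.median(L[:,2:],0))
print("lead",np.median(A).round(2),np.degrees(np.polyfit(ys,A,1)[0]).round(2))
prof.xs=np.arange(30,90,.25)
for y in ys:
    s=np.convolve(prof.samp(t,y,66)[:,2],np.ones(9)/9,'same');g=np.gradient(s);g[:12]=0;g[-12:]=0;i=g.argmax();w=slice(i-12,i+13);q=np.clip(g[w],0,None);Bk.append((prof.xs[w]*q).sum()/q.sum())
print("back",np.median(Bk).round(2),np.degrees(np.polyfit(ys,Bk,1)[0]).round(2))
prof.xs=np.arange(60,215,.25)
y2=np.r_[np.arange(-220,-198,4),np.arange(-30,226,5)]
e=[];
prof.xs=np.arange(115,165,.25)
for y in y2:
    c=prof.samp(t,y,60); s=(c[:,0]-c[:,2])/(c.sum(1)+1)
    s=np.convolve(s,np.ones(9)/9,'same');g=np.abs(np.gradient(s));g[:12]=0;g[-12:]=0;i=g.argmax();w=slice(i-12,i+13);e.append((prof.xs[w]*g[w]).sum()/g[w].sum())
e=np.array(e);k=np.polyfit(y2,e,1);print("edge",np.median(e),"slope",np.degrees(k[0]),"at plate",np.polyval(k,-118),"sd",np.std(e-np.polyval(k,y2)))
E
python3 -c "
import cv2
f=cv2.imread('pics/scene5.png')[200:330,230:400];cv2.imwrite('pics/s5c.png',cv2.resize(f,None,fx=4.5,fy=4.5,interpolation=cv2.INTER_CUBIC))"
```

```text
line 138.36 slope 0.03 depth [128.         170.33333333]
lead 178.13 -0.03
back 57.45 0.11
edge 139.18655724210856 slope -0.012446568983049074 at plate 139.3154131644891 sd 0.3296597462859662
```

View pics/s5c.png

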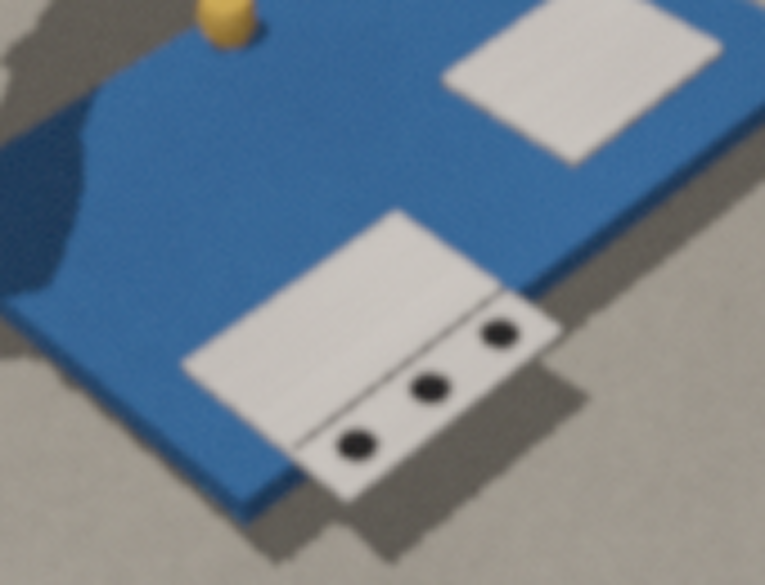

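By the top view 2.1 mm remain, correcting for the colour-ratio bias seen on both board edges (278 measured against 280 true); the scene view says about 3 mm. Squareness is within 0.1°. One more nudge of about 2.4 mm, ending with the TCP at board x ≈ 50.7.

Emit:
{"name": "jog_arm", "arguments": {
  "increments": [
    {"slide": [10, -16, 0], "roll": 0, "gripper": 1},
    {"slide": [26, -44, 0], "roll": 0, "gripper": 1},
    {"slide": [44, -76, 0], "roll": 0, "gripper": 1},
    {"slide": [62, -108, 0], "roll": 0, "gripper": 1},
    {"slide": [80, -140, 0], "roll": 0, "gripper": 1},
    {"slide": [97, -172, 0], "roll": 0, "gripper": 1},
    {"slide": [112, -200, 0], "roll": 0, "gripper": 1},
    {"slide": [124, -222, 0], "roll": 0, "gripper": 1},
    {"slide": [132, -235, 0], "roll": 0, "gripper": 1},
    {"slide": [135, -239, 0], "roll": 0, "gripper": 1}
  ]
}}

```text
clock: 8.1
position: [0.497, -0.1076, 0.1324]
ee_rot: [-3.138, -0.12, -0.001]
force: [0.5, -0.1, -0.3]
width: 1.003
```

Emit:
{"name": "jog_arm", "arguments": {
  "increments": [
    {"slide": [0, 0, 6], "roll": 0, "gripper": 1},
    {"slide": [0, 0, 18], "roll": 0, "gripper": 1},
    {"slide": [0, 0, 32], "roll": 0, "gripper": 1},
    {"slide": [0, 0, 45], "roll": 0, "gripper": 1},
    {"slide": [0, 0, 55], "roll": 0, "gripper": 1},
    {"slide": [0, 0, 62], "roll": 0, "gripper": 1},
    {"slide": [0, 0, 67], "roll": 0, "gripper": 1},
    {"slide": [0, 0, 69], "roll": 0, "gripper": 1},
    {"slide": [0, 0, 69], "roll": 0, "gripper": 1},
    {"slide": [0, 0, 69], "roll": 0, "gripper": 1}
  ]
}}

```text
clock: 8.93
position: [0.4961, -0.1125, 0.0635]
ee_rot: [3.14, 0.109, 0.001]
force: [0.7, -0.2, 0.3]
width: 1.003
```

```bash
python3 -c "
from go import *
st(50.7,-118.4,62.2)"
```

```text
t 8.9333 p [ 496.1 -112.5   63.5] board [ -20.5 -119.5] toolx yaw 3.99 tilt [ 5.e-04 -2.e-04 -1.e+00] F [ 0.7 -0.2  0.3] w 1.003
slide to goal [71.2 -1.2  1.4]
```

Emit:
{"name": "jog_arm", "arguments": {
  "increments": [
    {"slide": [6, -1, 1], "roll": 0, "gripper": 1},
    {"slide": [15, -1, 1], "roll": 0, "gripper": 1},
    {"slide": [26, -1, 1], "roll": 0, "gripper": 1},
    {"slide": [37, -1, 1], "roll": 0, "gripper": 1},
    {"slide": [47, -1, 1], "roll": 0, "gripper": 1},
    {"slide": [55, -1, 1], "roll": 0, "gripper": 1},
    {"slide": [60, -1, 1], "roll": 0, "gripper": 1},
    {"slide": [63, -1, 1], "roll": 0, "gripper": 1},
    {"slide": [64, -1, 1], "roll": 0, "gripper": 1},
    {"slide": [64, -1, 1], "roll": 0, "gripper": 1}
  ]
}}

```text
clock: 9.77
position: [0.5595, -0.1069, 0.0621]
ee_rot: [3.14, 0.109, -0.001]
force: [-0.4, 0.2, -0.7]
width: 1.0
```

```bash
python3 -c "
from go import *
st(50.7,-118.4,62.2)"
```

```text
t 9.7667 p [ 559.5 -106.9   62.1] board [  43.1 -118.4] toolx yaw 3.99 tilt [-3.e-04 -1.e-04 -1.e+00] F [-0.4  0.2 -0.7] w 1.0
slide to goal [ 7.6 -0.  -0.1]
```

Emit:
{"name": "jog_arm", "arguments": {
  "increments": [
    {"slide": [1, 0, 0], "roll": 0, "gripper": 1},
    {"slide": [2.5, 0, 0], "roll": 0, "gripper": 1},
    {"slide": [4, 0, 0], "roll": 0, "gripper": 1},
    {"slide": [5, 0, 0], "roll": 0, "gripper": 1},
    {"slide": [6, 0, 0], "roll": 0, "gripper": 1},
    {"slide": [6.8, 0, 0], "roll": 0, "gripper": 1},
    {"slide": [7.3, 0, 0], "roll": 0, "gripper": 1},
    {"slide": [7.5, 0, 0], "roll": 0, "gripper": 1},
    {"slide": [7.5, 0, 0], "roll": 0, "gripper": 1},
    {"slide": [7.5, 0, 0], "roll": 0, "gripper": 1}
  ]
}}

```text
clock: 10.6
position: [0.567, -0.1064, 0.0622]
ee_rot: [3.14, 0.109, -0.0]
force: [-2.0, -0.0, 1.0]
width: 1.002
```

```bash
python3 - <<'E'
from go import *
st(50.7,-118.4,62.2)
from prof import *
d=arm.get_image("scene"); np.savez("scene6.npz",**d)
o=dict(np.load("scene5.npz"))
for nm,q in (("before",o),("now",d)):
    L=[]
    for y in range(-190,-50,3):
        a,mn,md=line(q,y,130,148)
        if 100<mn<170 and md>170: L.append((y,a))
    L=np.array(L); print(nm,len(L),np.median(L[:,1]) if len(L) else None, np.median([lead(q,y,165,195) for y in range(-185,-50,6)]))
E
```

```text
t 10.6 p [ 567.  -106.4   62.2] board [  50.6 -118.4] toolx yaw 3.99 tilt [-1.e-04 -1.e-04 -1.e+00] F [-2. -0.  1.] w 1.002
slide to goal [ 0.1 -0.  -0. ]
before 47 138.21559633027522 179.8719994724347
now 43 140.40266106442576 182.23100098376787
```

Moved 2.2–2.4 mm, as intended. Now I'll withdraw the same way and make the last check.

Emit:
{"name": "jog_arm", "arguments": {
  "increments": [
    {"slide": [-4, 0, 0], "roll": 0, "gripper": 1},
    {"slide": [-14, 0, 0], "roll": 0, "gripper": 1},
    {"slide": [-28, 0, 0], "roll": 0, "gripper": 1},
    {"slide": [-44, 0, 0], "roll": 0, "gripper": 1},
    {"slide": [-60, 0, -10], "roll": 0, "gripper": 1},
    {"slide": [-76, 0, -30], "roll": 0, "gripper": 1},
    {"slide": [-92, 14, -50], "roll": 0, "gripper": 1},
    {"slide": [-106, 36, -65], "roll": 0, "gripper": 1},
    {"slide": [-118, 62, -70], "roll": 0, "gripper": 1},
    {"slide": [-124, 80, -70], "roll": 0, "gripper": 1}
  ]
}}

```text
clock: 11.48
position: [0.4476, -0.1972, 0.134]
ee_rot: [3.138, 0.107, 0.003]
force: [-0.3, -0.8, -1.1]
width: 1.002
```

Emit:
{"name": "jog_arm", "arguments": {
  "increments": [
    {"slide": [-10, 20, 0], "roll": 0, "gripper": 1},
    {"slide": [-22, 42, 0], "roll": 0, "gripper": 1},
    {"slide": [-36, 68, 0], "roll": 0, "gripper": 1},
    {"slide": [-50, 94, 0], "roll": 0, "gripper": 1},
    {"slide": [-62, 118, 0], "roll": 0, "gripper": 1},
    {"slide": [-72, 140, 0], "roll": 0, "gripper": 1},
    {"slide": [-78, 154, 0], "roll": 0, "gripper": 1},
    {"slide": [-80, 160, 0], "roll": 0, "gripper": 1},
    {"slide": [-80, 160, 0], "roll": 0, "gripper": 1},
    {"slide": [-80, 160, 0], "roll": 0, "gripper": 1}
  ]
}}

```text
clock: 12.32
position: [0.3804, -0.3591, 0.1322]
ee_rot: [-3.139, -0.11, -0.0]
force: [-0.1, -0.6, 0.3]
width: 0.998
```

```bash
python3 chk.py 7; python3 - <<'E'
import prof
from prof import *
from h import measure
t=dict(np.load("top7.npz")); ys=np.arange(-182,-52,5)
L=np.array([line(t,y,132,150)[0] for y in ys]);A=np.array([lead(t,y,165,195) for y in ys])
print("line",np.median(L),"slope",np.degrees(np.polyfit(ys,L,1)[0]),"lead",np.median(A),np.degrees(np.polyfit(ys,A,1)[0]))
for k in "07":
    for q in measure(dict(np.load(f"top{k}.npz")),"top")["plates"]: print(k,q.mean(0).round(1))
    f=np.load(f"top{k}.npz")["frame"];h=cv2.cvtColor(f,cv2.COLOR_BGR2HSV)
    for c in cv2.findContours(cv2.inRange(h,(10,120,80),(30,255,255)),0,1)[0]:
        if cv2.contourArea(c)>60: print(k,"brown",cv2.boundingRect(c))
E
```

```text
t 12.3167 p [ 380.4 -359.1  132.2] board [-153.1 -357.5] toolx yaw 4.01 tilt [ 2.e-04  5.e-04 -1.e+00] F [-0.1 -0.6  0.3] w 0.998
top edge [139.7 139.2 139.5 139.1 139.1]
lead 180.3 -0.04
scene 32 median 140.48 slope deg 0.11 y range -190.0 -55.0 sd 0.13
scene edge [151.1 151.3 149.9 150.7 151.5]
lead 182.1 -0.39
line 140.6627657323295 slope 0.05827629776970643 lead 180.61756442653245 0.05384894057711083
0 [508.5   7.9]
0 [ 548.9 -102.9]
0 [548.8 123.6]
0 brown (318, 292, 14, 15)
0 brown (88, 206, 43, 37)
0 brown (500, 182, 30, 58)
0 brown (530, 176, 27, 57)Traceback (most recent call last):
  File "<stdin>", line 8, in <module>
  File "h.py", line 39, in measure
    out.setdefault("plates",[]).append(quad(ray(d,k[:,0]+0.0,0.066)[:,:2]*1000))
                                       ~~~~^^^^^^^^^^^^^^^^^^^^^^^^^^^^^^^^^^^^
  File "h.py", line 20, in quad
    L.append(cv2.fitLine(q,cv2.DIST_HUBER,0,.01,.01).ravel())
             ~~~~~~~~~~~^^^^^^^^^^^^^^^^^^^^^^^^^^^^
cv2.error: OpenCV(4.12.0) /io/opencv/modules/imgproc/src/linefit.cpp:50: error: (-215:Assertion failed) count > 0 in function 'fitLine2D_wods'
```

View pics/scene7.png

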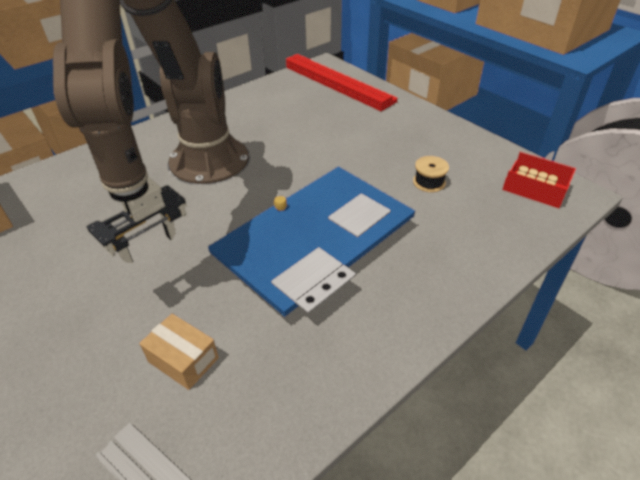

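The scene picture shows the plate over the edge with its line on it, near (320,283). The brass gland at (281,203), blank plate, spool and carton look unmoved. The plate re-measurement failed because my white mask merged with the bench, so I'll check the bystanders by image difference and then hand in.

```bash
python3 - <<'E'
import numpy as np,cv2
from cell import arm
a,b=[np.load(f"top{k}.npz")["frame"] for k in "07"]
for n,(x,y,w,h) in dict(blank=(220,185,82,68),gland=(312,286,26,26),spool=(80,193,68,62),carton=(488,168,75,78)).items():
    p,q=[cv2.cvtColor(f[y:y+h,x:x+w],cv2.COLOR_BGR2GRAY).astype(np.float32) for f in(a,b)]
    print(n,"shift px",np.round(cv2.phaseCorrelate(p,q)[0],2),"mean diff",np.abs(p-q).mean().round(1))
print(arm.sign_off(), arm.observe()["clock"])
E
```

```text
blank shift px [-0.01 -0.02] mean diff 5.0
gland shift px [0.5 0.4] mean diff 2.6
spool shift px [ 0.03 -0.03] mean diff 5.0
carton shift px [0.5  0.03] mean diff 4.7
the job is handed in; nothing more can be done
the job is handed in; nothing more can be done
```

The gland plate now sticks out about 40 mm over the board's far edge, with its scribed line on the edge and square to it. I handed the job in at about 12.4 s, with the arm clear of everything. I pushed the plate's near edge with both open fingertips, which squared it. A final 2.4 mm nudge set the distance.

**Last checks**
- **Line against the edge:** the top camera puts the line at 140.7 mm along the board's x and the edge at about 140.2 mm. The edge reads 139.2 mm raw; I corrected it using the opposite board edge. Both values come from a board origin I measured.
- **Second camera:** the scene camera disagrees by a millimetre or so. It puts the line at 140.5 mm and the edge at about 141.5 mm, so the true error is probably within about 1 mm.
- **Squareness:** within about 0.1° in both views, measured on the line. The plate's leading edge reads 0.4° off in the scene view, where the plate's side face also shows.
- **Forces:** every reading I took, all at the end of moves, was within about 2 N.
- **Other items:** the blank plate and spool show no shift. The brass gland and carton show at most 0.5 px (about 1 mm). The arm never came near the carton. I took both shifts as image noise.
- **Failed check:** refitting both plates' outlines at the end failed because the mask merged with the bench, so I compared before and after images for the other items instead.

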